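# Slide the battery box into its parking bay

## Robot

A 6-joint arm with a two-finger parallel gripper is mounted at the origin on a cart in front of the work surface, level with it; the furniture and walls round the work are solid. World frame = base frame: x ahead of the robot, y to its left, z up, the work surface at z = 0. Lengths are in m, angles in rad, forces in N, time in s.
With the tool pointing down it reaches from about 0.375 to 0.975 m from the base axis. Payload 3.8 kg.
Tool frame: the origin (TCP) lies at the very end of the fingers, on their centre line; the grasp point (between the pads) lies 19 mm behind it (bot.pinch_z is the distance from the TCP to the grasp point, in m); x points along the fingers, y is the direction in which the jaws open and shut, and the axes are right-handed (so a half turn about x gives the same grasp; the last joint's range is limited). The gripper opens to 85 mm and grips with 20 to 120 N. Pads are 22 mm wide; open, the fingers measure 114 mm over their backs; the gripper's body (76 mm by 85 mm) begins 54 mm behind the grasp point. The pads swing forward as they close: fully open they stand 13 mm farther back than shut.
Start: joints at [1.11, 0.264, 1.604, -0, 1.274, -0.037], TCP at [0.278, 0.615, 0.231] pointing down, gripper open.
Joint ranges: [-2.63, 2.63], [-0.94, 2.18], [0.31, 2.57], [-1.31, 4.45], [0, 2.66], [-2.55, 2.55]. Speed limits (rad/s): [2.57, 2.57, 3.14, 3.14, 3.14, 3.14].

## Interface

Orientations are given as a rotation vector (axis times angle).
In Python, from workcell import monitor, imaging, finish_job, bot gives the robot as it stands.
- The arm moves only by the tool jog_arm, never from a script. Its argument "rows" is a list of rows, each a list of 7 numbers: the shift along the tool's x, y, z in m, then the turn, a rotation vector about the tool's x, y, z in rad, then the opening in per cent of the stroke, from 0 (shut) to 100 (fully open). A call has 1 to 20 rows; each row is the pose to reach, as a shift and turn from the pose measured when the call began, along the tool's axes at that moment; what a row does not reach only later rows make up. A row lasts 1/10 s, in which the tool goes at most 50 mm and 8.59 degrees, less where a joint would pass 70% of its speed; a pose out of reach is approached as far as the arm can. A call with a gripper value outside its range is refused whole. The fingers move at their own pace and stop on an object; "force" is the grip in N (left out, the last holds). Time passes only in rows, so rows that repeat a pose let the fingers close. It gives the time, the measured TCP pose, the force and the opening at its end, in the units of the state.
- monitor.read_state(): the state, without advancing time (a new reading comes with each control period).
- imaging.read_camera(name): name is "side" or "top"; returns the picture (420x560x3 uint8, blue, green, red); there is no depth.
- imaging.camera_params(name): a dict with "fx", "fy", "cx", "cy" (pixels), "k1" (the pictures are not rectified: a ray, as slopes to the right and down, at radius r is drawn at 1 + k1 r^2 times it, then the intrinsics apply), "T" (4x4, takes a point from camera to world coordinates). Camera axes: x right, y down, z forward; pixel columns grow to the right and rows downward; lengths in m; the calibration is good to about 2 mm. A picture is of the moment at which its call begins. camera_params takes no time and is no camera call.
- finish_job(): hands the job in, once; it reports no verdict.
The state is a dict: "time": time; "q": joint angles; "joint_vel": joint speeds; "joint_torque": joint torques, N m; "tool_pos": TCP position; "tcp_rot": TCP orientation; "wrist_force": force on the tool from outside, world axes, zero at the start; "torque": the same for the moment, N m; "width": opening from 0.0 (shut) to 1.0 (fully open).
Only numpy, scipy, OpenCV 4.12 (cv2) and the standard library are available. Lean on these libraries where they do the work, as an engineer would, in place of code of your own. Each camera call takes 0.05 s, during which the arm holds its last target. There are 200 camera calls.

## Task

Push the tall battery box sideways across the counter into its parking bay, sliding it on its feet through the open mouth between the two cheeks until its long right side is flat against the end stop; then leave it standing there and move clear. It is heavy, narrow and on grippy rubber feet, so push it low, close to its base: it must slide without tipping, and must not be picked up. Leave the other things on the counter where they are.

Things in the scene. Friction and masses are not known exactly. Their poses are not given: they have to be found in the camera images.
- battery_box: upright grey plastic box with black lid and black bar handle on top; 110 (x) x 70 (y) x 165 mm (195 mm with handle), about 0.9 kg. Origin: centre of its underside. Own z up, own x out of the end away from the robot, own y out of the left long side (the right long side goes to the end stop). Stands on four rubber feet 4 mm high; above them its walls are plain and upright. Starts up to 0.3 rad askew to the bay
- box_low_left (a point): point on the middle of the box's left long side (own +y side), 18 mm above the counter: where to push. Pushed on a long side lower than about 30 mm the box slides; pushed higher it may tip, as its feet grip the counter
- bay: parking bay of aluminium angle rails fixed to the counter, 30 mm high, 4 mm thick, feet (26 mm) turned outward. Origin: middle of the end stop's inner face, at counter height; z up, y out of the bay's mouth (roughly to the robot's left), x roughly away from the robot; turned up to 0.12 rad. Clear width between the cheeks 126 mm
- home (a point): point on the counter 35 mm out (y) from the end stop, mid-way between the cheeks, with the bay's axes: where the box's origin lies, its axes parallel, when it is home. The cheeks are straight from the end stop's face (y = 0) to y = 45 mm, then flare outward by 0.5 rad for 42 mm (to y = 82 mm, where the mouth is 166 mm wide)
- spool: bystander: wooden spool of tan thread standing upright, 40 mm diameter, 60 mm tall, origin centre of underside; at the far left of the counter in front of the drawers
- wax_tin: bystander: round yellow metal tin, 62 mm diameter, 25 mm tall, origin centre of underside; at the left near the counter's front edge
- jar_small: bystander: small open glass jar, 56 mm diameter, 50 mm tall, origin centre of underside; behind the vice
- bottle_glue: bystander: amber bottle, 50 mm diameter, 130 mm tall, origin centre of underside; right of the bay, behind the vice
- pliers: bystander: blue-handled pliers lying flat, 168 x 49 x 15 mm, origin centre of underside; near the left edge of the counter, long way front to back

How it is judged:
By the outcome, as a careful person would: the job done as asked, in the order asked, and still so for the second after the job is handed in, with the robot touching nothing.
It also fails if it takes over 45 s, if anything falls off the work surface, if the arm or the gripper's body presses on something with over 40 N, if the wrist force passes 120 N, or if a joint passes its speed limit or range.

## Working session

There is one attempt and no reset: what is moved stays moved. The work goes in short steps, Python scripts to look and compute and a tool call to move; the robot and the scene stay as the last step left them, time stands still between calls to the robot, and variables do not carry over. Pictures are saved under pics/ and viewed, about 8 in all and at most 12, crops included, and the job is handed in when it is done.

Besides the shell and the picture viewer there is one more tool, called after "Request:" by a JSON object that holds its "name" and its "arguments", one argument or row to a line. jog_arm: Moves the arm, as the interface text tells. Its arguments: {"type":"object","properties":{"rows":{"type":"array","items":{"type":"array","items":{"type":"number"}}},"force":{"type":"number"}},"required":["rows"]}

```bash
mkdir -p pics
cat > h.py <<'E'
import numpy as np, cv2
from workcell import monitor, imaging, finish_job, bot
def snap(n,f):
    im=imaging.read_camera(n); cv2.imwrite('pics/'+f,im); return im
def ray(n,u,v):
    p=imaging.camera_params(n); d=np.array([(u-p['cx'])/p['fx'],(v-p['cy'])/p['fy']])
    s=d.copy()
    for _ in range(30): s=d/(1+p['k1']*(s@s))
    T=np.array(p['T']); return T[:3,3],T[:3,:3]@np.array([s[0],s[1],1])
def onz(n,u,v,z):
    o,d=ray(n,u,v); return (o+d*(z-o[2])/d[2])[:2]
def proj(n,P):
    p=imaging.camera_params(n);T=np.array(p['T']);c=T[:3,:3].T@(np.array(P)-T[:3,3]);s=c[:2]/c[2]
    s=s*(1+p['k1']*(s@s));return s[0]*p['fx']+p['cx'],s[1]*p['fy']+p['cy']
E
python3 - <<'E'
from h import *
for n in('side','top'):
    snap(n,n+'0.png'); p=imaging.camera_params(n); print(n,p)
s=monitor.read_state();print(s['time'],s['tool_pos'],s['tcp_rot'],s['wrist_force'])
E
```

```text
side {'fx': 495.9246757828546, 'fy': 495.9246757828546, 'cx': 273.64863982710847, 'cy': 206.79280243922906, 'k1': -0.010071769121578861, 'T': array([[ 0.53407171, -0.64196889,  0.55013031, -0.20272063],
       [-0.84542001, -0.40114578,  0.35262881, -0.59574047],
       [-0.00569427, -0.65342024, -0.75697396,  1.12078565],
       [ 0.        ,  0.        ,  0.        ,  1.        ]])}
top {'fx': 516.7516979337023, 'fy': 516.7516979337023, 'cx': 270.97199886831197, 'cy': 213.71350518953548, 'k1': 0.023605269985877354, 'T': array([[ 2.37993761e-02, -9.90638193e-01,  1.34423065e-01,
         3.73487845e-01],
       [-9.99716431e-01, -2.36915281e-02,  2.40207849e-03,
        -8.74576371e-02],
       [ 8.05097123e-04, -1.34442115e-01, -9.90921122e-01,
         1.33685614e+00],
       [ 0.00000000e+00,  0.00000000e+00,  0.00000000e+00,
         1.00000000e+00]])}
0.1 [0.27727215 0.61467809 0.23006462] [ 0.33086791  1.54565113 -0.33400601] [-0.21978489 -0.39648612  0.1096936 ]
```

View pics/top0.png

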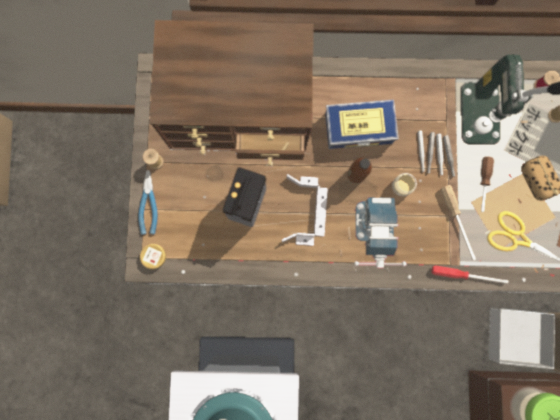

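View pics/side0.png

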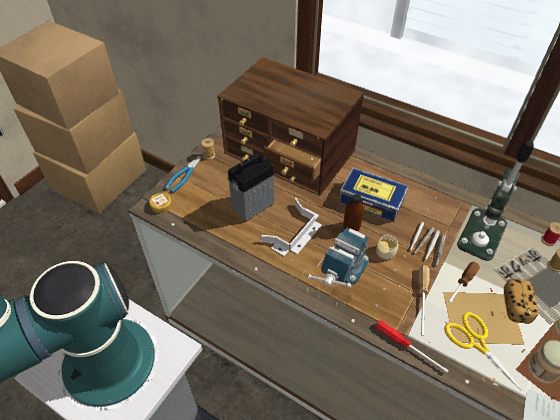

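Top view: box lid near (245,195), bay with stop at about (320,210) and arms to (290,180)/(285,240). Side view: box at (250,190), bay at (295,230). Next, enlarged crops.

Run:
```python
import cv2
a=cv2.imread('pics/top0.png')[150:260,200:350]; a=cv2.resize(a,None,fx=5.3,fy=5.3,interpolation=cv2.INTER_CUBIC)
b=cv2.imread('pics/side0.png')[145:265,215:335]; b=cv2.resize(b,None,fx=5,fy=5,interpolation=cv2.INTER_CUBIC)
cv2.imwrite('pics/tc.png',a);cv2.imwrite('pics/sc.png',b)
```

```text
(no output)
```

View pics/tc.png

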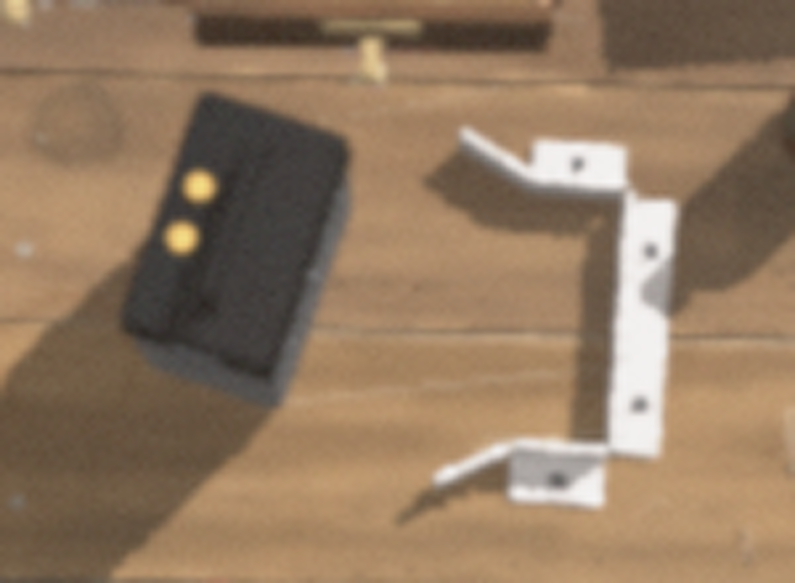

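View pics/sc.png

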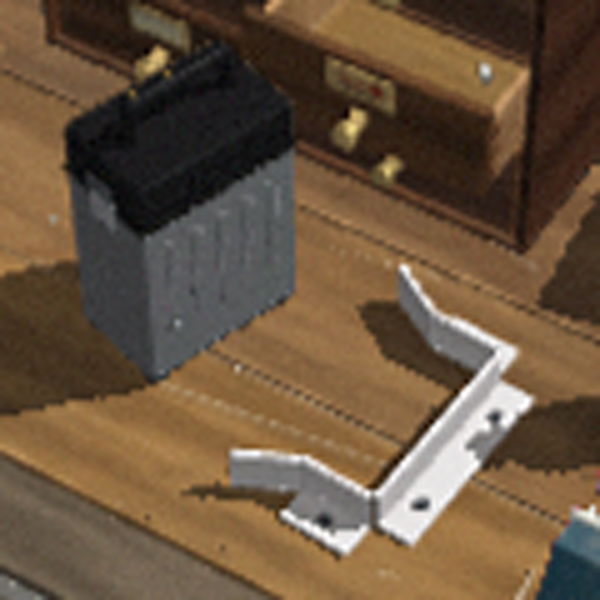

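Top crop: lid corners (207,92), (350,142), (270,378), (122,328); stop's inner edge (622,195)–(609,447). Side crop: box base corners (155,378), (295,298); stop top edge (375,493)–(500,350).

Run:
```python
from h import *
t=lambda x,y,z:onz('top',200+(x+.5)/5.3-.5,150+(y+.5)/5.3-.5,z)
s=lambda x,y,z:onz('side',215+(x+.5)/5-.5,145+(y+.5)/5-.5,z)
c=np.array([t(*p,.165) for p in((207,92),(350,142),(270,378),(122,328))])
print('lid',c.round(4),c.mean(0).round(4),[np.linalg.norm(c[i]-c[i-1]).round(4) for i in range(4)])
for a,b in((2,1),(3,0)): d=c[b]-c[a];print('yaw',np.arctan2(d[1],d[0]))
for a,b in((1,0),(2,3)): d=c[b]-c[a];print('yaw',np.arctan2(-d[0],d[1]))
g=np.array([s(155,378,.002),s(295,298,.002)]);print('base side',g.round(4));d=g[1]-g[0];print(np.linalg.norm(d),np.arctan2(d[1],d[0]))
yw=np.arctan2(d[1],d[0]);print('ctr from side',g.mean(0)+.035*np.array([-np.sin(yw),np.cos(yw)]))
g2=t(275,405,.002),t(350,205,.06);print('top base',g2[0])
for nm,f,pts in(('top',t,((622,195),(609,447))),('side',s,((500,350),(375,493)))):
    e=np.array([f(*p,.03) for p in pts]);d=e[0]-e[1];print(nm,e.round(4),'mid',e.mean(0).round(4),np.linalg.norm(d),np.arctan2(d[1],d[0]))
# cheeks: top view straight parts / flare tips, z=.03
for p in((461,130),(530,187),(627,190),(437,480),(512,442),(608,447)):print('top',p,t(*p,.03).round(4))
for p in((403,268),(437,315),(232,452),(305,458)):print('side',p,s(*p,.03).round(4))
```

```text
lid [[ 0.6399 -0.0072]
 [ 0.6192 -0.0702]
 [ 0.5147 -0.0384]
 [ 0.535   0.0262]] [ 0.5772 -0.0224] [np.float64(0.1101), np.float64(0.0664), np.float64(0.1092), np.float64(0.0676)]
yaw -0.2960611006761817
yaw -0.3076592898705623
yaw -0.31802135496047557
yaw -0.30364288728186684
base side [[ 0.5234 -0.0328]
 [ 0.6189 -0.069 ]]
0.1021366682419437 -0.3617369976500415
ctr from side [ 0.58357116 -0.01815731]
top base [ 0.52112512 -0.03436155]
top [[ 0.6245 -0.2007]
 [ 0.5016 -0.196 ]] mid [ 0.563  -0.1984] 0.12291468233149641 -0.03878710641239733
side [[ 0.6272 -0.2029]
 [ 0.502  -0.1947]] mid [ 0.5646 -0.1988] 0.1254536944029008 -0.06502632580390229
top (461, 130) [ 0.6547 -0.1221]
top (530, 187) [ 0.6273 -0.1561]
top (627, 190) [ 0.627  -0.2031]
top (437, 480) [ 0.4838 -0.114 ]
top (512, 442) [ 0.5029 -0.1495]
top (608, 447) [ 0.5016 -0.1955]
side (403, 268) [ 0.652  -0.1236]
side (437, 315) [ 0.631 -0.159]
side (232, 452) [ 0.4842 -0.113 ]
side (305, 458) [ 0.5021 -0.1495]
```

```bash
cat >> h.py <<'E'
from scipy.spatial.transform import Rotation as Ro
def goal(P,yaw,th=np.pi/4):
    n=np.array([np.sin(yaw),-np.cos(yaw),0]); x=np.cos(th)*np.array([0,0,-1.])+np.sin(th)*n
    R0=Ro.from_rotvec(monitor.read_state()['tcp_rot']).as_matrix()
    y=np.array([np.cos(yaw),np.sin(yaw),0]); y*=np.sign(y@R0[:,1]) 
    return np.array(P),np.column_stack([x,y,np.cross(x,y)])
def rel(P,R):
    s=monitor.read_state();R0=Ro.from_rotvec(s['tcp_rot']).as_matrix()
    return (R0.T@(P-s['tool_pos'])).round(4),Ro.from_matrix(R0.T@R).as_rotvec().round(4)
E
python3 - <<'E'
from h import *
print([a for a in dir(bot) if a[0]!='_'],bot)
s=monitor.read_state();print(Ro.from_rotvec(s['tcp_rot']).as_matrix().round(3),s['q'],s['width'])
yb=np.array([.300,.954,0]);c=np.array([.578,-.022,0])
for d,z in((.08,.12),(.08,.012)):
    P,R=goal(c+yb*(.035+d)+[0,0,z],-.305);print(P,R.round(3),rel(P,R))
print([onz('top',u,v,z).round(3) for u,v,z in((147,205,.01),(152,158,.06),(152,257,.025),(268,161,.06))])
E
```

```text
['MotionError', 'pinch_z'] <Robot object at 0x7f1702558050>
[[-0.001  0.411  0.912]
 [-0.002  0.912 -0.411]
 [-1.    -0.002 -0.   ]] [ 1.11009095e+00  2.64674082e-01  1.60528266e+00  3.03759117e-05
  1.27369177e+00 -3.68987728e-02] 1.0020134528363855
[0.6125  0.08771 0.12   ] [[-0.212  0.954 -0.212]
 [-0.674 -0.3   -0.674]
 [-0.707  0.     0.707]] (array([ 0.1107, -0.3423,  0.5223]), array([ 1.3716, -0.6384, -0.5662]))
[0.6125  0.08771 0.012  ] [[-0.212  0.954 -0.212]
 [-0.674 -0.3   -0.674]
 [-0.707  0.     0.707]] (array([ 0.2187, -0.342 ,  0.5223]), array([ 1.3716, -0.6384, -0.5662]))
[array([0.569, 0.238]), array([0.682, 0.219]), array([0.434, 0.214]), array([ 0.681, -0.074])]
```

Request:
{"name": "jog_arm", "arguments": {
  "rows": [
    [0.03,-0.17,0.26,0.68,-0.32,-0.28,70],
    [0.03,-0.17,0.26,0.68,-0.32,-0.28,70],
    [0.03,-0.17,0.26,0.68,-0.32,-0.28,70],
    [0.03,-0.17,0.26,0.68,-0.32,-0.28,70],
    [0.03,-0.17,0.26,0.68,-0.32,-0.28,70],
    [0.03,-0.17,0.26,0.68,-0.32,-0.28,70],
    [0.07,-0.342,0.522,1.3716,-0.6384,-0.5662,70],
    [0.07,-0.342,0.522,1.3716,-0.6384,-0.5662,70],
    [0.07,-0.342,0.522,1.3716,-0.6384,-0.5662,70],
    [0.07,-0.342,0.522,1.3716,-0.6384,-0.5662,70],
    [0.07,-0.342,0.522,1.3716,-0.6384,-0.5662,70],
    [0.07,-0.342,0.522,1.3716,-0.6384,-0.5662,70],
    [0.07,-0.342,0.522,1.3716,-0.6384,-0.5662,70],
    [0.07,-0.342,0.522,1.3716,-0.6384,-0.5662,70],
    [0.07,-0.342,0.522,1.3716,-0.6384,-0.5662,70],
    [0.07,-0.342,0.522,1.3716,-0.6384,-0.5662,70]
  ]
}}

```text
time: 1.7
tool_pos: [0.6119, 0.0891, 0.1606]
tcp_rot: [0.731, 0.537, -1.765]
wrist_force: [-0.7, -0.3, -0.4]
width: 0.701
```

Run:
```python
from h import *
yb=np.array([.300,.954,0]);c=np.array([.578,-.022,0])
print(monitor.read_state()['q'])
for d,z in((.08,.012),(.04,.012),(.015,.012)):
    P,R=goal(c+yb*(.035+d)+[0,0,z],-.305);print(rel(P,R))
```

```text
[ 0.40801866  0.54825724  1.54179362 -0.56505901  1.62115948  0.85236074]
(array([ 0.1059,  0.0011, -0.1043]), array([ 0.0009, -0.0003, -0.0002]))
(array([ 0.1342,  0.001 , -0.076 ]), array([ 0.0009, -0.0003, -0.0002]))
(array([ 0.1519,  0.001 , -0.0583]), array([ 0.0009, -0.0003, -0.0002]))
```

Descend, then close in to about 4 cm.

Request:
{"name": "jog_arm", "arguments": {
  "rows": [
    [0.04,0,-0.04,0,0,0,70],
    [0.08,0.001,-0.08,0,0,0,70],
    [0.106,0.001,-0.104,0,0,0,70],
    [0.106,0.001,-0.104,0,0,0,70],
    [0.134,0.001,-0.076,0,0,0,70],
    [0.134,0.001,-0.076,0,0,0,70],
    [0.134,0.001,-0.076,0,0,0,70]
  ]
}}

```text
time: 2.4
tool_pos: [0.6012, 0.0504, 0.0148]
tcp_rot: [0.734, 0.536, -1.764]
wrist_force: [0.3, -0.6, 0.3]
width: 0.7
```

Run:
```python
from h import *
a=snap('top','t1.png')[130:270,180:340];b=snap('side','s1.png')[130:270,190:350]
im=np.vstack([cv2.resize(x,(800*3//7*1,300),interpolation=cv2.INTER_CUBIC) if 0 else cv2.resize(x,None,fx=2.14,fy=2.14,interpolation=cv2.INTER_CUBIC) for x in(a,b)])
im=np.hstack([cv2.resize(x,(400,350),interpolation=cv2.INTER_CUBIC) for x in(a,b)]);cv2.imwrite('pics/v1.png',im)
```

```text
(no output)
```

View pics/v1.png

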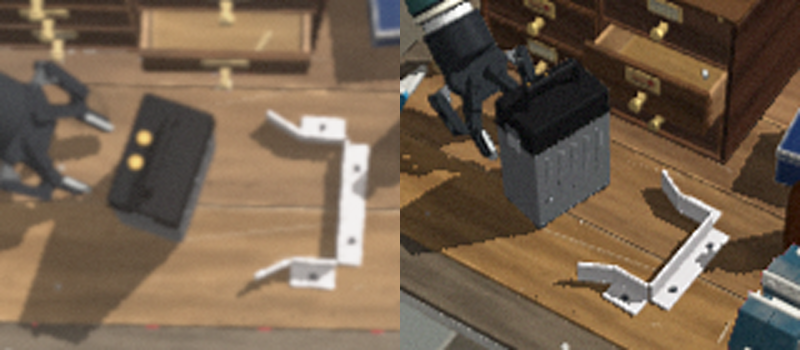

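Fingers are low behind the box's left side (top crop tips (110,128),(85,188)), box untouched, about 4 cm gap. Lower slightly and make contact.

Request:
{"name": "jog_arm", "arguments": {
  "rows": [
    [0.0035,0,-0.0035,0,0,0,70],
    [0.01,0,0.003,0,0,0,70],
    [0.0175,0,0.0105,0,0,0,70],
    [0.0205,0,0.0135,0,0,0,70],
    [0.0235,0,0.0165,0,0,0,70],
    [0.0265,0,0.0195,0,0,0,70],
    [0.0295,0,0.0225,0,0,0,70],
    [0.0325,0,0.0255,0,0,0,70],
    [0.0355,0,0.0285,0,0,0,70]
  ]
}}

```text
time: 3.4
tool_pos: [0.5895, 0.0093, 0.0095]
tcp_rot: [0.739, 0.538, -1.76]
wrist_force: [1.4, 5.8, 0.0]
width: 0.697
```

```bash
cat > v.py <<'E'
import sys
from h import *
k=sys.argv[1]
a=snap('top',f't{k}.png')[130:270,180:340];b=snap('side',f's{k}.png')[130:270,190:350]
cv2.imwrite(f'pics/v{k}.png',np.hstack([cv2.resize(x,(400,350),interpolation=cv2.INTER_CUBIC) for x in(a,b)]))
s=monitor.read_state();p=np.array(s['tool_pos']);R=Ro.from_rotvec(s['tcp_rot']).as_matrix()
yb=-.056;ex=np.array([np.cos(yb),np.sin(yb)]);ey=np.array([-ex[1],ex[0]]);d=p[:2]-[.564,-.1987]
print('TCP in bay',d@ex,d@ey,'z',p[2],'yaw rel',np.arctan2(R[1,1],R[0,1])-yb,s['wrist_force'])
E
python3 v.py 2
```

```text
TCP in bay 0.013578407448983643 0.20837961686228137 z 0.009467234175514545 yaw rel -0.24679461012302872 [ 2.28238315  2.98171494 -0.77197964]
```

View pics/v2.png

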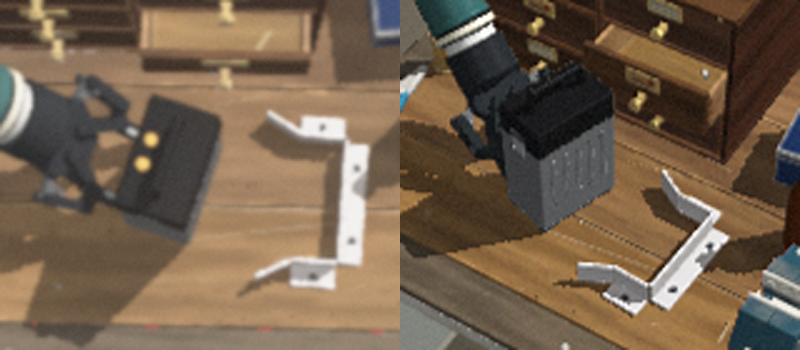

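Both fingers are touching the left side; the box is upright and has moved about 5 mm. Work out the rows for the arc that squares the box to the bay.

```bash
cat > plan.py <<'E'
import sys
from h import *
# args: off_x off_y (box centre rel. to TCP in box frame), targets bx by yawrel, nrows
ox,oy,bx,by,yr,n=map(float,sys.argv[1:7]);z=float(sys.argv[7]);n=int(n)
B=-.056;ex=np.array([np.cos(B),np.sin(B)]);ey=np.array([-ex[1],ex[0]]);O=np.array([.564,-.1987])
s=monitor.read_state();R=Ro.from_rotvec(s['tcp_rot']).as_matrix();y0=np.arctan2(R[1,1],R[0,1])-B
rot=lambda a,v:np.array([np.cos(a)*v[0]-np.sin(a)*v[1],np.sin(a)*v[0]+np.cos(a)*v[1]])
d=np.array(s['tool_pos'])[:2]-O;c0=np.array([d@ex,d@ey])+rot(y0,(ox,oy));print('centre now',c0.round(4),y0)
for i in range(1,n+1):
    f=i/n;c=c0+f*(np.array([bx,by])-c0);a=y0+f*(yr-y0);t=c-rot(a,(ox,oy));P=O+ex*t[0]+ey*t[1]
    p,r=rel(*goal([P[0],P[1],z],a+B));print([float(v) for v in np.r_[p.round(3),r.round(3)]]+[70],end=', ')
E
python3 plan.py -.0016 -.038 0.001 .112 0 15 .010
```

```text
centre now [0.0027 0.1719] -0.24679461012302872
[0.002, 0.0, 0.003, -0.014, -0.005, 0.009, 70], [0.005, 0.0, 0.006, -0.026, -0.005, 0.02, 70], [0.008, 0.001, 0.009, -0.038, -0.005, 0.032, 70], [0.011, 0.001, 0.011, -0.049, -0.005, 0.044, 70], [0.013, 0.001, 0.014, -0.061, -0.005, 0.055, 70], [0.016, 0.001, 0.017, -0.073, -0.005, 0.067, 70], [0.019, 0.002, 0.02, -0.084, -0.005, 0.078, 70], [0.022, 0.002, 0.023, -0.096, -0.005, 0.09, 70], [0.024, 0.002, 0.026, -0.108, -0.005, 0.102, 70], [0.027, 0.002, 0.028, -0.119, -0.005, 0.113, 70], [0.03, 0.003, 0.031, -0.131, -0.005, 0.125, 70], [0.033, 0.003, 0.034, -0.143, -0.005, 0.137, 70], [0.036, 0.003, 0.037, -0.154, -0.005, 0.148, 70], [0.038, 0.003, 0.04, -0.166, -0.005, 0.16, 70], [0.041, 0.004, 0.042, -0.178, -0.005, 0.171, 70],
```

Request:
{"name": "jog_arm", "arguments": {
  "rows": [
    [0.002,0.0,0.003,-0.014,-0.005,0.009,70],
    [0.005,0.0,0.006,-0.026,-0.005,0.02,70],
    [0.008,0.001,0.009,-0.038,-0.005,0.032,70],
    [0.011,0.001,0.011,-0.049,-0.005,0.044,70],
    [0.013,0.001,0.014,-0.061,-0.005,0.055,70],
    [0.016,0.001,0.017,-0.073,-0.005,0.067,70],
    [0.019,0.002,0.02,-0.084,-0.005,0.078,70],
    [0.022,0.002,0.023,-0.096,-0.005,0.09,70],
    [0.024,0.002,0.026,-0.108,-0.005,0.102,70],
    [0.027,0.002,0.028,-0.119,-0.005,0.113,70],
    [0.03,0.003,0.031,-0.131,-0.005,0.125,70],
    [0.033,0.003,0.034,-0.143,-0.005,0.137,70],
    [0.036,0.003,0.037,-0.154,-0.005,0.148,70],
    [0.038,0.003,0.04,-0.166,-0.005,0.16,70],
    [0.041,0.004,0.042,-0.178,-0.005,0.171,70]
  ]
}}

```text
time: 5.0
tool_pos: [0.5751, -0.049, 0.0099]
tcp_rot: [0.634, 0.602, -1.534]
wrist_force: [-0.6, 3.8, -2.5]
width: 0.701
```

```bash
python3 v.py 3; python3 plan.py -.0016 -.038 0.001 .036 0 18 .010
```

```text
TCP in bay 0.002704160503131722 0.1496901568415333 z 0.010120624749336102 yaw rel 0.0007568159283854875 [-0.70723411  1.63337405 -1.17225505]
centre now [0.0011 0.1117] 0.0007568159283854875
[0.003, -0.0, 0.003, 0.001, 0.002, 0.001, 70], [0.006, -0.0, 0.006, 0.001, 0.002, 0.001, 70], [0.009, -0.0, 0.009, 0.001, 0.002, 0.001, 70], [0.012, -0.0, 0.012, 0.001, 0.002, 0.001, 70], [0.015, -0.0, 0.015, 0.001, 0.002, 0.001, 70], [0.018, -0.0, 0.018, 0.001, 0.002, 0.001, 70], [0.021, -0.0, 0.021, 0.001, 0.002, 0.001, 70], [0.024, -0.0, 0.024, 0.001, 0.002, 0.001, 70], [0.027, -0.0, 0.027, 0.001, 0.002, 0.001, 70], [0.03, -0.0, 0.03, 0.001, 0.002, 0.001, 70], [0.033, -0.0, 0.033, 0.001, 0.002, 0.0, 70], [0.036, -0.0, 0.036, 0.001, 0.002, 0.0, 70], [0.039, -0.0, 0.038, 0.001, 0.002, 0.0, 70], [0.042, -0.0, 0.042, 0.001, 0.002, 0.0, 70], [0.045, -0.0, 0.044, 0.001, 0.002, 0.0, 70], [0.048, -0.0, 0.047, 0.001, 0.002, 0.0, 70], [0.051, -0.0, 0.05, 0.001, 0.002, 0.0, 70], [0.054, -0.0, 0.053, 0.001, 0.002, 0.0, 70],
```

View pics/v3.png

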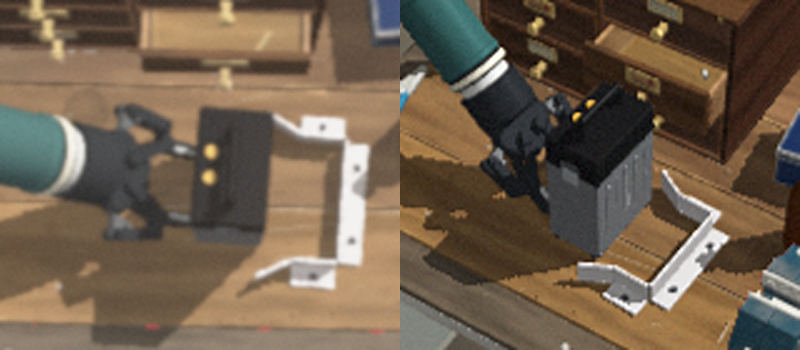

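The box is squared to the bay, upright, and about to enter the mouth (lid corners (205,107), (273,113), (265,232), (195,229)). Quick check of the lateral position.

Run:
```python
from h import *
B=-.056;ex=np.array([np.cos(B),np.sin(B)]);ey=np.array([-ex[1],ex[0]])
c=np.array([onz('top',180+x/2.5-.3,130+y/2.5-.3,.165) for x,y in((205,107),(273,113),(265,232),(195,229))])-[.564,-.1987]
print(np.c_[c@ex,c@ey].round(4),(c.mean(0)@ex).round(4),(c.mean(0)@ey).round(4))
```

```text
[[ 0.0563  0.1412]
 [ 0.0557  0.078 ]
 [-0.0554  0.077 ]
 [-0.0577  0.141 ]] -0.0003 0.1093
```

Centred laterally. Push in.

Request:
{"name": "jog_arm", "arguments": {
  "rows": [
    [0.003,0,0.003,0,0,0,70],
    [0.006,0,0.006,0,0,0,70],
    [0.009,0,0.009,0,0,0,70],
    [0.012,0,0.012,0,0,0,70],
    [0.015,0,0.015,0,0,0,70],
    [0.018,0,0.018,0,0,0,70],
    [0.021,0,0.021,0,0,0,70],
    [0.024,0,0.024,0,0,0,70],
    [0.027,0,0.027,0,0,0,70],
    [0.03,0,0.03,0,0,0,70],
    [0.033,0,0.033,0,0,0,70],
    [0.036,0,0.036,0,0,0,70],
    [0.039,0,0.039,0,0,0,70],
    [0.042,0,0.042,0,0,0,70],
    [0.045,0,0.045,0,0,0,70],
    [0.047,0,0.047,0,0,0,70]
  ]
}}

```text
time: 6.7
tool_pos: [0.5713, -0.1162, 0.0102]
tcp_rot: [0.633, 0.601, -1.535]
wrist_force: [-0.4, 3.8, -0.3]
width: 0.702
```

```bash
python3 v.py 4
```

```text
TCP in bay 0.002599799454045725 0.0824686091654549 z 0.010371595355121744 yaw rel 0.0002704882272066625 [ 1.10931086  1.65998698 -0.18079013]
```

View pics/v4.png

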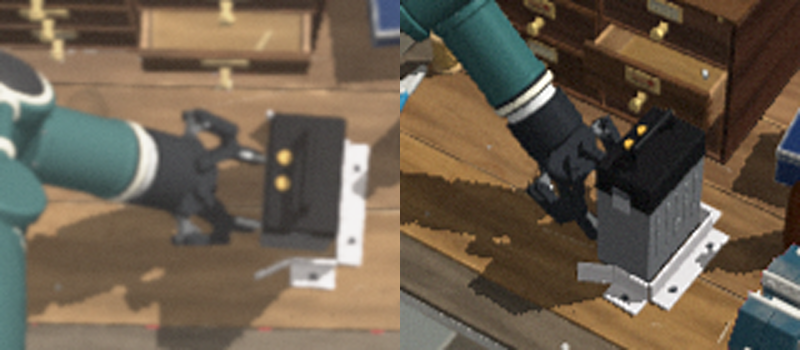

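In the bay, upright, with roughly 8–10 mm to go; continue slowly and watch the force.

Request:
{"name": "jog_arm", "arguments": {
  "rows": [
    [0.001,0,0.001,0,0,0,70],
    [0.002,0,0.002,0,0,0,70],
    [0.003,0,0.003,0,0,0,70],
    [0.004,0,0.004,0,0,0,70],
    [0.005,0,0.005,0,0,0,70]
  ]
}}

```text
time: 7.3
tool_pos: [0.5709, -0.1235, 0.0104]
tcp_rot: [0.633, 0.601, -1.535]
wrist_force: [0.2, 4.3, -1.3]
width: 0.698
```

Request:
{"name": "jog_arm", "arguments": {
  "rows": [
    [0.0005,0,0.0005,0,0,0,70],
    [0.001,0,0.001,0,0,0,70]
  ]
}}

```text
time: 7.5
tool_pos: [0.5708, -0.125, 0.0104]
tcp_rot: [0.633, 0.601, -1.535]
wrist_force: [-0.3, 5.3, -1.0]
width: 0.702
```

Request:
{"name": "jog_arm", "arguments": {
  "rows": [
    [0.0005,0,0.0005,0,0,0,70],
    [0.001,0,0.001,0,0,0,70]
  ]
}}

```text
time: 7.7
tool_pos: [0.5707, -0.1264, 0.0103]
tcp_rot: [0.633, 0.601, -1.535]
wrist_force: [-0.3, 7.5, -0.0]
width: 0.699
```

Request:
{"name": "jog_arm", "arguments": {
  "rows": [
    [0.0005,0,0.0005,0,0,0,70],
    [0.001,0,0.001,0,0,0,70]
  ]
}}

```text
time: 7.9
tool_pos: [0.5708, -0.1265, 0.0103]
tcp_rot: [0.635, 0.601, -1.535]
wrist_force: [-1.4, 15.0, 2.0]
width: 0.704
```

Request:
{"name": "jog_arm", "arguments": {
  "rows": [
    [0.0005,0,0.0005,0,0,0,70],
    [0.001,0,0.001,0,0,0,70]
  ]
}}

```text
time: 8.1
tool_pos: [0.5709, -0.1265, 0.0103]
tcp_rot: [0.638, 0.602, -1.534]
wrist_force: [-2.4, 16.1, 4.5]
width: 0.701
```

Stalled against the stop (TCP about 72 mm from it, as expected). A bit firmer to seat it flat, then look.

Request:
{"name": "jog_arm", "arguments": {
  "rows": [
    [0.001,0,0.001,0,0,0,70],
    [0.002,0,0.002,0,0,0,70],
    [0.002,0,0.002,0,0,0,70]
  ]
}}

```text
time: 8.4
tool_pos: [0.5709, -0.1265, 0.0103]
tcp_rot: [0.642, 0.604, -1.533]
wrist_force: [-3.9, 19.5, 4.7]
width: 0.701
```

```bash
python3 v.py 5
```

```text
TCP in bay 0.0028414603954834325 0.07243076226020372 z 0.010258548772626299 yaw rel -0.0003887686824537995 [-3.46013849 19.51253691  5.25456139]
```

View pics/v5.png

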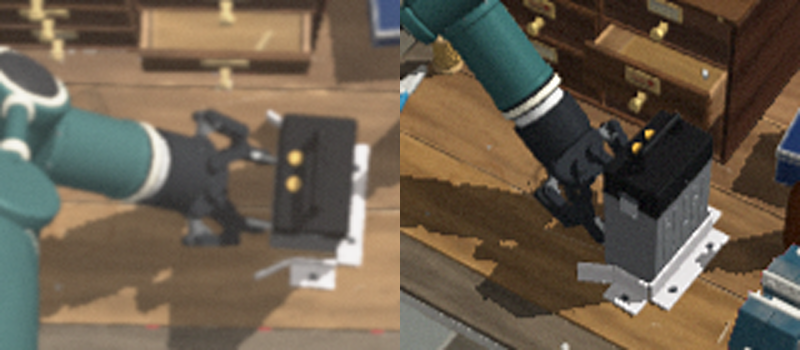

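Box flat against the stop, upright. Back away horizontally, then up.

Request:
{"name": "jog_arm", "arguments": {
  "rows": [
    [-0.004,0,-0.004,0,0,0,70],
    [-0.012,0,-0.012,0,0,0,70],
    [-0.025,0,-0.025,0,0,0,70],
    [-0.045,0,-0.045,0,0,0,70],
    [-0.06,0,-0.06,0,0,0,70],
    [-0.08,0,-0.05,0,0,0,70],
    [-0.11,0,-0.03,0,0,0,70],
    [-0.14,0,-0.005,0,0,0,70],
    [-0.17,0,0.0,0,0,0,70],
    [-0.19,0,0.0,0,0,0,70],
    [-0.19,0,0.0,0,0,0,70]
  ]
}}

```text
time: 9.6
tool_pos: [0.5804, 0.0092, 0.1482]
tcp_rot: [0.646, 0.602, -1.528]
wrist_force: [0.6, 0.5, 0.2]
width: 0.702
```

```bash
python3 v.py 6
python3 - <<'E'
import cv2
a=cv2.imread('pics/t6.png');b=cv2.imread('pics/s6.png')
x=cv2.resize(a[150:270,120:280+60],(400,218));y=cv2.resize(b[130:270,140:340],(400,280))
c=cv2.resize(a[170:250,260:350],None,fx=4.4,fy=4.4,interpolation=cv2.INTER_CUBIC)
d=cv2.resize(b[165:260,255:345],None,fx=4.4,fy=4.4,interpolation=cv2.INTER_CUBIC)
import numpy as np
W=np.zeros((600,800,3),'uint8')
for i,(im,X) in enumerate(((c,0),(d,396))): h,w=im.shape[:2];W[:min(h,360),X:X+w]=im[:360]
W[380:598,:400]=x;W[360:600,400:]=y[:240]
cv2.imwrite('pics/f.png',W)
E
```

```text
TCP in bay 0.0025630603059466216 0.20638553523663627 z 0.1451239457369916 yaw rel 0.00022820614616798907 [-0.81940673 -0.509609    0.07622868]
```

View pics/f.png

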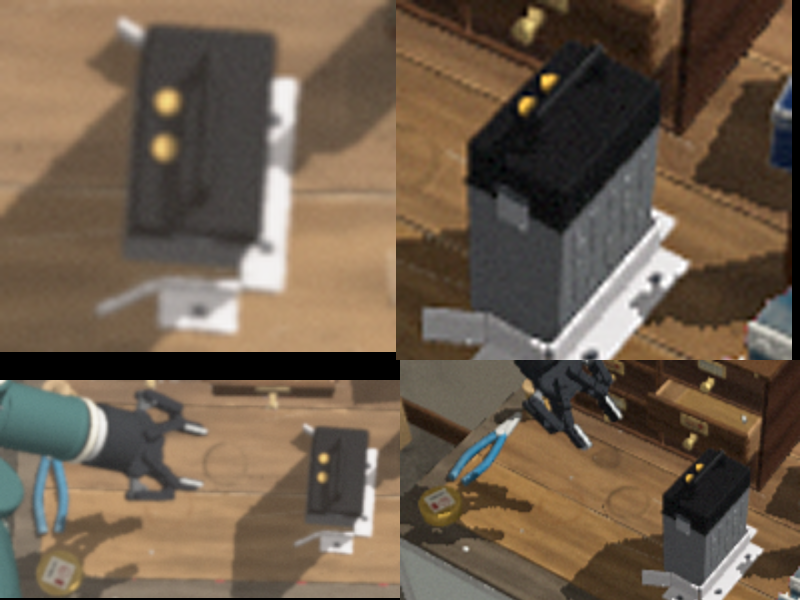

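The box stands flat on the stop between the cheeks. The gripper is clear, and the pliers and wax tin haven't moved. Handing in.

```bash
python3 -c "
from h import *
print(monitor.read_state()['wrist_force'],monitor.read_state()['time']);print(finish_job())"
```

```text
[-0.81940673 -0.509609    0.07622868] 9.7
the job is handed in; nothing more can be done
None
```

The battery box is in its bay, upright, with its right side flat against the end stop. I handed the job in at 9.7 s.

- **Push:** I tilted the gripper about 45° and pushed with both fingertips at an estimated 18–25 mm above the counter. The box turned about 0.25 rad to square up with the bay, then slid in between the cheeks at about 4 N. At the stop the tool stopped moving and the force rose to about 19.5 N. I then backed off and lifted clear.
- **Last checks:** The final pictures show the box parallel to the bay and seated on the stop. At the stop the tool was 72 mm out, which puts the box centre at about 34 mm against the 35 mm target. This is within the camera calibration error. Wrist force after backing off was under 1 N, about zero.
- **Other objects:** The pliers and wax tin were where they started. The arm partly hid the spool in the last view, and I didn't re-check the jar and bottle near the bay. The force readings showed no sign of touching anything but the box.

No check failed or disagreed with another.

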